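Fit the core holder on the label rewinder

TASK

On the label rewinder, swing the roller lever right up, clear of the spindle, and leave it up. Then take the flanged core holder with the cross-shaped bore, turn it until its slots mesh with the splined spindle and slide it fully home, flange down, without forcing it, pressing the spring collar down to its stop. The job finishes while you are still holding it pressed there, so do not let go; leave the crockery and the other things around where they stand.

Things in the scene. Friction and masses are not known exactly. Their poses are not given: they have to be found in the camera images.
- core_holder: the part to fit: loose grey core holder (112-224 g), standing flange down. Round tube 40 mm outside, 58 mm tall; flange 72 mm across, 8 mm thick at its foot, with 4 small rim lugs (41 mm from the axis) in line with the slots. A cross-shaped bore runs right through: two slots 10.5 mm wide, 29 mm long, along its x and y (quarter-turn symmetric). Origin: centre of the underside, z up.
- rewinder: fixed low white label rewinder, deck top 45 mm above the table. Origin: on the table under the spindle's axis. Its x points from the spindle to the lever's pivot, roughly away from the robot; deck from x -80 to +170 mm, y -70 to +70 mm. Two cheeks (x 113 to 147, y -23 to +23 mm, 123 mm above the table) carry the lever.
- spindle_top (a point): top, on the axis, of the upright steel spindle, 85 mm above the table. The spindle is a cross of two splines 8 mm thick, 24 mm long, along this point's x and y (quarter-turn symmetric); their top 10 mm narrows like a roof to 2 mm. The core holder's slots clear them by 1.25 mm a side. Its angle differs each time; it is stiff to turn (0.8 N m).
- collar (a joint): black spring collar, a disc 68 mm across round the spindle's foot, which the core holder's flange meets and pushes down. Metres pressed: 0 at rest (top face 59 mm above the table, 26 mm below the spindle's top), 0.010 at its stop (top face 49 mm above the table). The spring pushes up with 5 N at 0, 10 N at the stop: not pressed, the core holder rises again.
- lever (a joint): roller lever, rad: 0 = level, arm reaching from the pivot back towards the robot with its roller 13 mm above the spindle; 1.5 = its stop, arm nearly upright. Starts between 0 and 0.3, needs about 2 N at the handle to lift, stays by friction where it is left.
- lever_handle (a point): middle of the lever's round steel handle bar, 12 mm thick, parallel to the axle (the rewinder's y), sticking out 62 mm to the rewinder's -y from the arm's free end. This point is 47 mm from the arm's middle and 28 mm from the bar's end, and swings at 130 mm radius about the axle. The arm is 12 mm wide; its roller is 24 mm thick, 26 mm wide.
- lever_pivot (a point): point on the lever's axle in the middle of the arm, 110 mm above the table, 130 mm from the spindle's axis along the rewinder's x. The axle runs along the rewinder's y.
- vase: bystander: teal glazed round-bellied vase, 116 mm wide, 160 mm tall; origin at the centre of its underside
- white_bowl: bystander: white bowl, 104 mm wide, 50 mm tall; origin at the centre of its underside
- tea_cup: bystander: dark blue cup without handle, 62 mm wide, 45 mm tall, near the robot; origin at the centre of its underside
- lidded_jar: bystander: pale green lidded jar, 96 mm wide, 100 mm tall; origin at the centre of its underside
- small_vase: bystander: small terracotta vase, 68 mm wide, 110 mm tall; origin at the centre of its underside
- sake_cup: bystander: small white cup, 54 mm wide, 40 mm tall; origin at the centre of its underside
- spacer: bystander: plain round grey spacer tube without flange or slots, 44 mm outside, 28 mm round bore, 34 mm tall; not the part wanted; origin at the centre of its underside
Mind the look-alikes: they are no part of the job. What is shaped like the core_holder but turquoise or yellow is not meant.

How it is judged:
By the outcome, as a careful person would: the job done as asked, in the order asked, and still so for the second after the job is handed in, while the arm keeps its last pose, push and grip.
It also fails if it takes over 58 s, if anything falls off the work surface, if the arm or the gripper's body presses on something with over 40 N, if the wrist force passes 120 N, or if a joint passes its speed limit or range.

ROBOT

A 7-joint arm with a two-finger parallel gripper is mounted at the origin on the work surface. World frame = base frame: x ahead of the robot, y to its left, z up, the work surface at z = 0. Lengths are in m, angles in rad, forces in N, time in s.
With the tool pointing down it reaches from about 0.35 to 0.9 m from the base axis. Payload 8.1 kg.
Tool frame: the origin (TCP) lies at the very end of the fingers, on their centre line; the grasp point (between the pads) lies 19 mm behind it (grasp_offset is the distance from the TCP to the grasp point, in m); z points along the fingers, y is the line along which they close (so a half turn about z gives the same grasp; the last joint's range is limited). The gripper opens to 92 mm and grips with 3 to 60 N. Pads are 19 mm wide; open, the fingers measure 130 mm over their backs; the gripper's body (75 mm by 190 mm) begins 47 mm behind the grasp point.
Start: joints at [-1.316, 0.434, 0.025, 1.573, -0.012, 1.134, -0.075], TCP at [0.219, 0.585, 0.227] pointing down, gripper open.
Joint ranges: [-2.62, 2.62], [-0.44, 2.09], [-1.27, 1.32], [0.08, 2.57], [-1.32, 4.46], [0.12, 2], [-2.74, 2.74]. Speed limits (rad/s): [2.22, 2.22, 3.01, 3.01, 3.14, 3.14, 3.14].

INTERFACE

Orientations are given as a rotation vector (axis times angle).
In Python, from cell import observe, get_image, camera_params, sign_off, silhouettes, grasp_offset gives the robot as it stands. The module is installed in compiled form; this text tells all that it offers.
- The arm moves only by the tool jog_arm, never from a script. Its argument "motion" is a list that holds one entry, the list of rows, each a list of 7 numbers: the shift along the tool's x, y, z in m, then the turn, a rotation vector about the tool's x, y, z in rad, then the closure, from -1 (fully open) to 1 (shut), so that 0 is half open. In form: [[[dx, dy, dz, wx, wy, wz, hand], ...]]. A call has 1 to 10 rows; each row is the pose to reach, as a shift and turn from the pose commanded when the call began, along the tool's axes at that moment; what a row does not reach only later rows make up. A row lasts 1/12 s, in which the tool goes at most 41.7 mm and 7.16 degrees, less where a joint would pass 70% of its speed; a pose out of reach is approached as far as the arm can. A call with a gripper value outside its range is refused whole. The fingers move at their own pace and stop on an object; "force" is the grip in N (left out, the last holds). Time passes only in rows, so rows that repeat a pose let the fingers close. It gives the time, the measured TCP pose, the force, the opening and the grip force at its end, in the units of the state.
- observe(): the state, without advancing time (a new reading comes with each control period).
- get_image(name): name is "side" or "top" or "wrist"; returns the picture (480x640x3 uint8, red, green, blue); there is no depth.
- camera_params(name): a dict with "vertical_fov" (degrees; the focal length in pixels is half the picture's height over the tangent of half this angle, whatever the lens; pixels are square), "cx", "cy" (the principal point, pixels), "T" (4x4, takes a point from camera to world coordinates). Camera axes: x right, y down, z forward; pixel columns grow to the right and rows downward; lengths in m; the calibration is good to about 2 mm. A picture is of the moment at which its call begins: read the wrist's pose just before it. camera_params takes no time and is no camera call; for the wrist camera it gives the pose at the moment of the call.
- sign_off(): hands the job in; it is judged then, once.
Trained networks look in the newest picture that a camera, given by its name, has taken for a name from the list of things; names that differ only in an ending like _2 or _b are one class to them, and where a whole thing is asked for, a point or a joint stands for the part that bears it (a point fixed in the world has none). Each returns a list of dicts, best first, with "p" (0 to 1); they miss things now and then, are a little off and sometimes report something else, mostly with a low value. They report only what shows in the picture. A call takes as long as a camera call. They do not tell look-alikes from the thing itself.
- silhouettes(query, camera): "mask" (480x640 bool, what is visible of it) and "pixel" ([column, row] in pixels, amid what is visible of it).
The state is a dict: "clock": time; "joints": joint angles; "dq": joint speeds; "joint_efforts": joint torques, N m; "position": TCP position; "ee_rot": TCP orientation; "force": force on the tool from outside, world axes, zero at the start; "ft_torque": the same for the moment, N m; "width": opening from 0.0 (shut) to 1.0 (fully open); "gripper_force": force on a finger pad.
Only numpy, scipy, OpenCV 4.12 (cv2) and the standard library are available. Lean on these libraries where they do the work, as an engineer would, in place of code of your own. Each camera call takes 0.05 s, during which the arm holds its last target. There are 200 camera calls.

## Working session

There is one attempt and no reset: what is moved stays moved. The work goes in short steps, Python scripts to look and compute and a tool call to move; the robot and the scene stay as the last step left them, time stands still between calls to the robot, and variables do not carry over. Pictures are saved under pics/ and viewed, at most 10 in all, crops included, and the job is handed in when it is done.

Besides the shell and the picture viewer there is one more tool, called after ">>>" as name(argument=value, ...) on one line, values as JSON. jog_arm: Moves the arm, as the interface text tells. Its arguments: {"type":"object","properties":{"motion":{"type":"array"},"force":{"type":"number"}},"required":["motion"]}

```bash
mkdir -p pics; cat > h.py <<'E'
import numpy as np, cv2
from cell import *
from scipy.spatial.transform import Rotation as R
def K(n):
    c=camera_params(n); return 240/np.tan(np.radians(c["vertical_fov"])/2),c["cx"],c["cy"],np.array(c["T"])
def ray(n,px,z):
    f,cx,cy,T=K(n); d=T[:3,:3]@np.array([(px[0]-cx)/f,(px[1]-cy)/f,1]); o=T[:3,3]
    return o+d*(z-o[2])/d[2]
def proj(n,p):
    f,cx,cy,T=K(n); q=T[:3,:3].T@(np.array(p)-T[:3,3]); return np.array([cx+f*q[0]/q[2],cy+f*q[1]/q[2]])
def save(n,name,im=None):
    im=get_image(n) if im is None else im; cv2.imwrite("pics/"+name,im[:,:,::-1]); return im
def totool(p):
    s=observe(); return R.from_rotvec(s["ee_rot"]).inv().apply(np.array(p)-np.array(s["position"]))
E
python3 - <<'E'
from h import *
s=observe();print({k:np.round(v,3) for k,v in s.items()}, R.from_rotvec(s["ee_rot"]).as_matrix().round(2))
a=save("top","top.png");b=save("side","side.png")
for n in("top","side"):
    print(n,K(n))
    for q in("core_holder","rewinder","spindle_top","lever_handle","collar","lever"):
        for d in silhouettes(q,n)[:4]: print(n,q,round(d["p"],2),np.round(d["pixel"]),d["mask"].sum())
E
```

```text
{'clock': np.float64(0.0), 'joints': array([-1.316,  0.435,  0.025,  1.574, -0.012,  1.134, -0.075]), 'dq': array([-0.002,  0.001, -0.001,  0.   , -0.001, -0.   ,  0.002]), 'joint_efforts': array([ 0.0000e+00, -6.6788e+01,  9.8500e-01, -3.1443e+01, -6.1000e-02,
        4.3000e-02,  0.0000e+00]), 'position': array([0.219, 0.585, 0.226]), 'ee_rot': array([-5.590e-01, -3.091e+00,  3.000e-03]), 'force': array([-0.104, -1.208, -0.056]), 'ft_torque': array([-0.009, -0.022,  0.018]), 'gripper_force': np.float64(0.0), 'width': np.float64(1.005)} [[-0.94  0.35 -0.  ]
 [ 0.35  0.94 -0.  ]
 [-0.   -0.   -1.  ]]
top (np.float64(503.27284473681675), 317.7022965863789, 238.20236711219607, array([[-0.02968949, -0.99718504,  0.06885148,  0.49089067],
       [-0.99939161,  0.02835281, -0.02031073,  0.00186966],
       [ 0.01830142, -0.06941261, -0.99742015,  1.31987362],
       [ 0.        ,  0.        ,  0.        ,  1.        ]]))
top core_holder 0.97 [401. 325.] 605
top core_holder 0.88 [393. 280.] 583
top core_holder 0.62 [442. 269.] 580
top spindle_top 0.5 [270. 277.] 301
top lever_handle 0.66 [
[... 267 characters left out ...]
],
       [-2.25678225e-01, -5.28281594e-01,  8.18527884e-01,
        -9.93311993e-01],
       [ 9.94797886e-04, -8.40328068e-01, -5.42077253e-01,
         7.43251435e-01],
       [ 0.00000000e+00,  0.00000000e+00,  0.00000000e+00,
         1.00000000e+00]]))
side core_holder 0.9 [221. 338.] 1145
side core_holder 0.82 [283. 322.] 1048
side core_holder 0.77 [306. 370.] 1249
side core_holder 0.31 [304. 167.] 582
side rewinder 0.62 [293. 232.] 4729
side spindle_top 0.66 [274. 220.] 52
side spindle_top 0.49 [366. 311.] 442
side lever_handle 0.82 [286. 201.] 452
side lever_handle 0.25 [365. 310.] 446
side collar 0.52 [272. 227.] 267
side collar 0.25 [227. 290.] 738
side lever 0.95 [287. 204.] 465
```

```bash
python3 - <<'E'
import cv2
a=cv2.imread("pics/top.png");cv2.imwrite("pics/topc.png",cv2.resize(a[180:380,210:480],None,fx=2.95,fy=2.95,interpolation=cv2.INTER_CUBIC))
a=cv2.imread("pics/side.png");cv2.imwrite("pics/sidec.png",cv2.resize(a[140:420,130:450],None,fx=2.1,fy=2.1,interpolation=cv2.INTER_CUBIC))
E
```

```text
(no output)
```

View pics/topc.png

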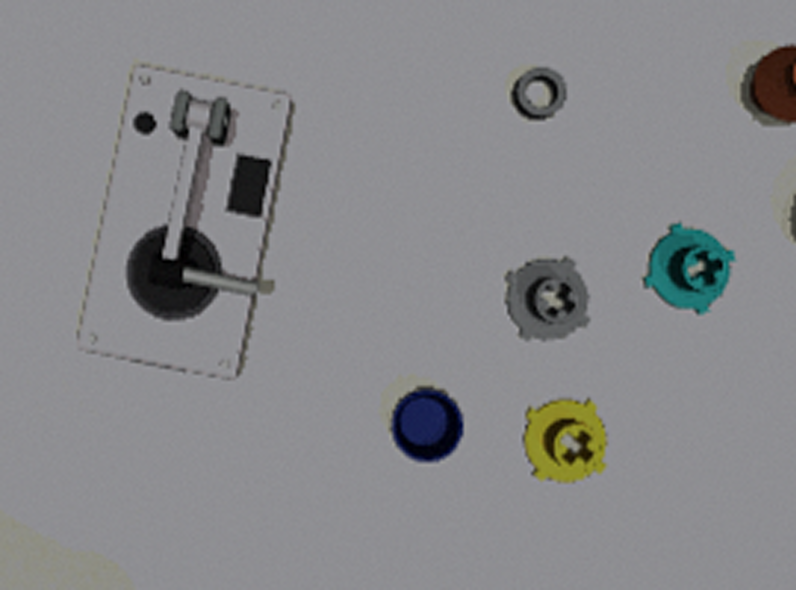

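View pics/sidec.png

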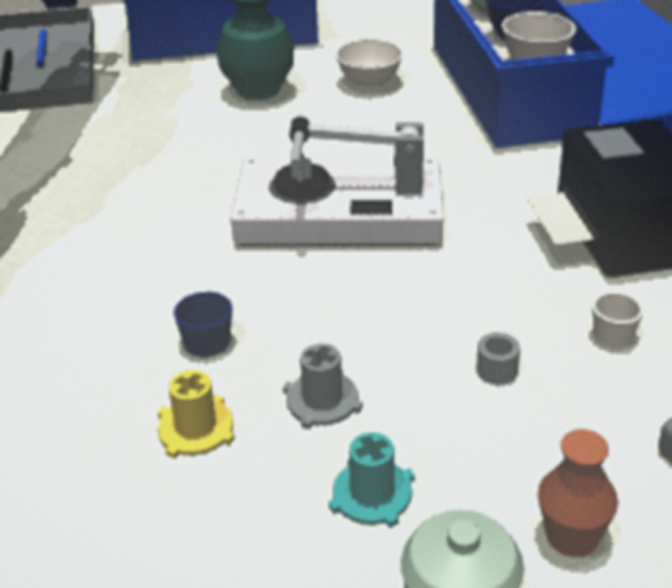

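```bash
python3 - <<'E'
from h import *
C=np.array([(134,63),(291,95),(237,379),(80,350)])/2.95+[210,180]
W=np.array([ray("top",c,.045) for c in C]);print(W.round(3))
ex=(W[0]+W[1]-W[2]-W[3]);ex/=np.linalg.norm(ex);ey=np.array([-ex[1],ex[0],0])
yaw=np.arctan2(ex[1],ex[0]);ctr=W.mean(0);org=ctr-ex*.045;print("len",np.linalg.norm(W[0]-W[3]),np.linalg.norm(W[0]-W[1]),"yaw",yaw,"org",org)
# collar centre check
print("collar",ray("top",np.array([174,273])/2.95+[210,180],.059))
# lever angle fits: handle end/mid at angles, both cams
for th in np.arange(0,.36,.05):
    piv=org+ex*.13;piv[2]=.11
    f=lambda y:piv-ex*.13*np.cos(th)+np.array([0,0,.13*np.sin(th)])+ey*y
    print(round(th,2),[((proj("top",f(y))-[210,180])*2.95).round() for y in(0,-.047,-.075)],[((proj("side",f(y))-[130,140])*2.1).round() for y in(0,-.047,-.075)])
print("holder",ray("top",np.array([547,299])/2.95+[210,180],.008))
get_image("top")
d=[d for d in silhouettes("core_holder","top") if abs(d["pixel"][0]-393)<12 and abs(d["pixel"][1]-280)<12][0]
P=np.array([ray("top",(c,r),.006)[:2] for r,c in np.argwhere(d["mask"])])
c=(P.min(0)+P.max(0))/2;print(c)
q=P-c;r=np.hypot(*q.T);a=np.degrees(np.arctan2(q[:,1],q[:,0]))
print([(round(x),round(y*1e3)) for x,y in sorted(zip(a,r)) if y>.037])
E
```

```text
[[ 0.677  0.132  0.045]
 [ 0.646 -0.003  0.045]
 [ 0.404  0.05   0.045]
 [ 0.433  0.183  0.045]]
len 0.25014271475931027 0.13831973164291186 yaw -0.21034643667619557 org [0.4959517 0.0997383 0.045    ]
collar [0.49551789 0.10029747 0.059     ]
0.0 [array([170., 272.]), array([227., 283.]), array([261., 289.])] [array([299., 141.]), array([297., 162.]), array([295., 174.])]
0.05 [array([169., 272.]), array([226., 283.]), array([261., 289.])] [array([299., 136.]), array([297., 157.]), array([295., 169.])]
0.1 [array([169., 272.]), array([226., 282.]), array([260., 288.])] [array([299., 131.]), array([297., 152.]), array([295., 165.])]
0.15 [array([168., 271.]), array([226., 281.]), array([261., 287.])] [array([300., 127.]), array([297., 147.]), array([296., 160.])]
0.2 [array([168., 269.]), array([226., 280.]), array([261., 286.])] [array([300., 122.]), array([298., 142.]), array([297., 155.])]
0.25 [array([167., 267.]), array([226., 278.]), array([261., 284.])] [array([301., 117.]), array([299., 137.]), array([298., 150.])]
0.3 [array([167., 265.]), array([226., 276.]), array([261., 282.])] [array([303., 112.]), array([300., 132.]), array([299., 145.])]
0.35 [array([167., 262.]), array([226., 273.]), array([261., 280.])] [array([304., 108.]), array([302., 128.]), array([301., 140.])]
holder [ 0.46304427 -0.2239349   0.008     ]
[ 0.46393863 -0.22323854]
[(-129, 39), (-125, 37), (-123, 40), (-120, 38), (-116, 37), (51, 39), (55, 38), (57, 40), (60, 38), (64, 37), (138, 37), (144, 38), (146, 40), (149, 39), (153, 37)]
```

```bash
python3 - <<'E'
from h import *
print("off",grasp_offset)
get_image("side")
for q in("vase","white_bowl"):
    for d in silhouettes(q,"side")[:2]: print(q,d["p"],ray("side",d["pixel"],.05).round(2))
yaw=-.2103;ex=np.array([np.cos(yaw),np.sin(yaw),0]);ey=np.array([-ex[1],ex[0],0])
org=np.array([.496,.100,0]);th=.13
h=org+ex*.13*(1-np.cos(th))-ey*.048+[0,0,.11+.13*np.sin(th)]
print("handle",h, "hover",totool(h+[0,0,.09-.019]))
E
```

```text
off 0.0188
vase 0.67 [0.48 0.51 0.05]
white_bowl 0.7 [0.64 0.42 0.05]
white_bowl 0.32 [ 0.52 -0.5   0.05]
handle [0.48705263 0.05282853 0.12685244] hover [-0.43770967 -0.40488225  0.02891164]
```

>>> jog_arm(motion=[[[-0.03,-0.03,-0.05,0,0,0.12,0],[-0.07,-0.065,-0.06,0,0,0.24,0],[-0.1,-0.095,-0.06,0,0,0.36,0],[-0.13,-0.125,-0.06,0,0,0.48,0],[-0.16,-0.155,-0.06,0,0,0.6,0],[-0.19,-0.18,-0.06,0,0,0.72,0],[-0.22,-0.21,-0.06,0,0,0.84,0],[-0.25,-0.24,-0.06,0,0,0.96,0],[-0.28,-0.265,-0.06,0,0,1.08,0],[-0.31,-0.29,-0.06,0,0,1.2,0]]])

```text
clock: 1.78
position: [0.3952, 0.2265, 0.2871]
ee_rot: [-2.213, -2.229, -0.002]
force: [1.4, 0.6, 0.5]
width: 0.503
gripper_force: 0.0
```

```bash
cat > t.py <<'E'
from h import *
import sys
# goal: x y z(tcp) yaw_of_tool_y(deg) -> shift in tool frame and wz
def goal(p,yd):
    s=observe();M=R.from_rotvec(s["ee_rot"]).as_matrix();cur=np.degrees(np.arctan2(M[1,1],M[0,1]))
    d=(cur-yd+90)%180-90
    print("pos",np.round(s["position"],4),"yaw",cur.round(2),"tilt",M[:,2].round(3),"shift",totool(p).round(4),"wz",np.radians(d).round(4),"t",round(float(s["clock"]),2),"w",round(float(s["width"]),3),"j7",np.round(s["joints"],2),"F",np.round(s["force"],1))
if __name__=="__main__": goal([float(v) for v in sys.argv[1:4]],float(sys.argv[4]))
E
python3 t.py .487 .053 .22 -12.05
```

```text
pos [0.3952 0.2265 0.2871] yaw 0.42 tilt [ 0.     0.001 -1.   ] shift [-0.1743  0.0905  0.067 ] wz 0.2176 t 1.78 w 0.503 j7 [-1.    0.09  0.4   1.9  -0.04  1.16 -0.58] F [1.4 0.6 0.5]
```

>>> jog_arm(motion=[[[-0.035,0.02,0.01,0,0,0.08,0],[-0.07,0.04,0.02,0,0,0.16,0],[-0.105,0.055,0.03,0,0,0.218,0],[-0.14,0.075,0.05,0,0,0.218,0],[-0.174,0.09,0.067,0,0,0.218,0],[-0.174,0.09,0.067,0,0,0.218,0],[-0.174,0.09,0.067,0,0,0.218,0]]])

```text
clock: 2.37
position: [0.4872, 0.0529, 0.2189]
ee_rot: [2.442, 1.976, -0.003]
force: [-0.3, 0.8, 0.8]
width: 0.502
gripper_force: 0.0
```

```bash
python3 - <<'E'
from h import *
save("wrist","w1.png")
for d in silhouettes("lever_handle","wrist"): print(d["p"],d["pixel"])
yaw=-.2103;ex=np.array([np.cos(yaw),np.sin(yaw),0]);ey=np.array([-ex[1],ex[0],0])
piv=np.array([.496,.100,.11])+ex*.13
for th in (0,.1,.2,.3):
    print(th,[proj("wrist",piv-ex*.13*np.cos(th)-ey*y+[0,0,.13*np.sin(th)]).round() for y in(0,.047,.075)])
E
python3 t.py .487 .053 .1085 -12.05
```

```text
0.58 [359.3, 182.1]
0 [array([318., 183.]), array([318., 241.]), array([317., 273.])]
0.1 [array([319., 185.]), array([318., 246.]), array([318., 279.])]
0.2 [array([321., 188.]), array([321., 251.]), array([321., 286.])]
0.3 [array([326., 191.]), array([325., 257.]), array([325., 293.])]
pos [0.487  0.0563 0.2198] yaw -11.74 tilt [-0.  0. -1.] shift [-0.0033  0.0007  0.1113] wz 0.0054 t 2.47 w 0.499 j7 [-0.69  0.23  0.57  1.94 -0.15  1.01 -0.26] F [-0.6 -0.1  0.5]
```

View pics/w1.png

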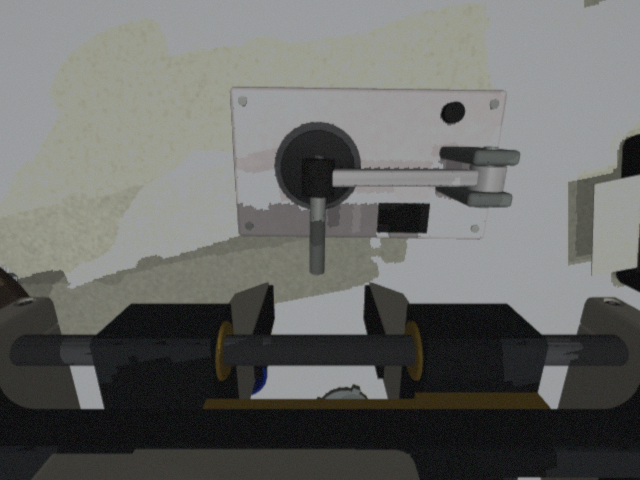

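>>> jog_arm(motion=[[[-0.002,0,0.03,0,0,0,0],[-0.002,0,0.06,0,0,0,0],[-0.002,0,0.09,0,0,0,0],[-0.002,0,0.12,0,0,0,0],[-0.002,0,0.12,0,0,0,1],[-0.002,0,0.12,0,0,0,1],[-0.002,0,0.12,0,0,0,1],[-0.002,0,0.12,0,0,0,1],[-0.002,0,0.12,0,0,0,1],[-0.002,0,0.12,0,0,0,1]]], force=12)

```text
clock: 3.3
position: [0.4861, 0.0545, 0.1006]
ee_rot: [-2.435, -1.982, -0.001]
force: [2.5, 3.2, -1.7]
width: 0.124
gripper_force: 12.0
```

```bash
python3 t.py .487 .053 .1 -12.05; python3 - <<'E'
import numpy as np
for t0 in (0.05,.13):
  print([(round(.13*(np.cos(t0)-np.cos(t)),3),round(-.13*(np.sin(t)-np.sin(t0)),3)) for t in np.linspace(t0,1.52,11)[1:]])
E
```

```text
pos [0.4861 0.0545 0.1006] yaw -11.72 tilt [-0.001  0.002 -1.   ] shift [-0.0013  0.0012  0.0006] wz 0.0057 t 3.3 w 0.124 j7 [-0.6   0.4   0.5   2.08 -0.29  0.73 -0.12] F [ 2.5  3.2 -1.7]
[(np.float64(0.002), np.float64(-0.019)), (np.float64(0.007), np.float64(-0.037)), (np.float64(0.015), np.float64(-0.055)), (np.float64(0.025), np.float64(-0.071)), (np.float64(0.038), np.float64(-0.085)), (np.float64(0.052), np.float64(-0.098)), (np.float64(0.068), np.float64(-0.108)), (np.float64(0.086), np.float64(-0.116)), (np.float64(0.104), np.float64(-0.121)), (np.float64(0.123), np.float64(-0.123))]
[(np.float64(0.004), np.float64(-0.018)), (np.float64(0.01), np.float64(-0.035)), (np.float64(0.018), np.float64(-0.051)), (np.float64(0.028), np.float64(-0.065)), (np.float64(0.041), np.float64(-0.079)), (np.float64(0.055), np.float64(-0.09)), (np.float64(0.07), np.float64(-0.099)), (np.float64(0.087), np.float64(-0.106)), (np.float64(0.104), np.float64(-0.111)), (np.float64(0.122), np.float64(-0.113))]
```

>>> jog_arm(motion=[[[0,0.001,-0.009,0,0,0,1],[0,0.003,-0.018,0,0,0,1],[0,0.005,-0.027,0,0,0,1],[0,0.009,-0.036,0,0,0,1],[0,0.012,-0.045,0,0,0,1],[0,0.017,-0.053,0,0,0,1],[0,0.022,-0.061,0,0,0,1],[0,0.027,-0.068,0,0,0,1],[0,0.033,-0.075,0,0,0,1],[0,0.04,-0.082,0,0,0,1]]])

```text
clock: 4.13
position: [0.5218, 0.0463, 0.1826]
ee_rot: [-2.431, -1.979, 0.008]
force: [-21.1, 5.2, 16.8]
width: 0.126
gripper_force: 12.0
```

>>> jog_arm(motion=[[[0,0.007,-0.006,0,0,0,1],[0,0.014,-0.012,0,0,0,1],[0,0.022,-0.017,0,0,0,1],[0,0.03,-0.022,0,0,0,1],[0,0.038,-0.026,0,0,0,1],[0,0.046,-0.029,0,0,0,1],[0,0.055,-0.032,0,0,0,1],[0,0.064,-0.034,0,0,0,1],[0,0.073,-0.035,0,0,0,1],[0,0.082,-0.036,0,0,0,1]]])

```text
clock: 4.97
position: [0.6056, 0.0277, 0.2178]
ee_rot: [-2.437, -1.98, 0.004]
force: [-24.4, 0.1, 13.0]
width: 0.162
gripper_force: 11.9
```

>>> jog_arm(motion=[[[0,0.002,0,0,0,0,1],[0,0.004,0,0,0,0,1],[0,0.006,0,0,0,0,1],[0,0.006,0,0,0,0,1]]])

```text
clock: 5.3
position: [0.6078, 0.0274, 0.2171]
ee_rot: [-2.432, -1.977, 0.011]
force: [-23.9, -0.3, 16.7]
width: 0.21
gripper_force: 12.0
```

```bash
python3 t.py .487 .053 .1 -12.05; python3 - <<'E'
from h import *
a=save("side","s2.png");cv2.imwrite("pics/s2c.png",cv2.resize(a[120:300,180:420,::-1],None,fx=3,fy=3))
E
```

```text
pos [0.6078 0.0274 0.2171] yaw -11.78 tilt [-0.01   0.001 -1.   ] shift [ 0.0006 -0.1223  0.1184] wz 0.0047 t 5.3 w 0.21 j7 [-0.51  0.45  0.56  1.65 -0.26  1.12 -0.09] F [-23.9  -0.3  16.7]
```

View pics/s2c.png

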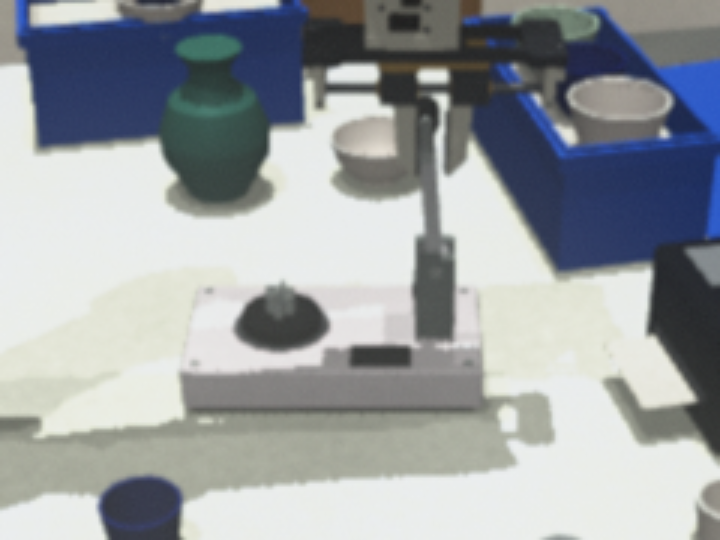

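>>> jog_arm(motion=[[[0,-0.003,0,0,0,0,1],[0,-0.003,0,0,0,0,0],[0,-0.003,0,0,0,0,0],[0,-0.003,0,0,0,0,0],[0,-0.003,0,0,0,0,0],[0,-0.003,-0.03,0,0,0,0],[0,-0.003,-0.06,0,0,0,0],[0,-0.04,-0.06,0,0,0,0],[0,-0.08,-0.06,0,0,0,0],[0,-0.12,-0.06,0,0,0,0]]])

```text
clock: 6.18
position: [0.4946, 0.0521, 0.2779]
ee_rot: [2.436, 1.981, 0.002]
force: [0.6, 0.9, 1.2]
width: 0.5
gripper_force: 0.0
```

```bash
python3 t.py .475 .035 .16 -12.05;python3 - <<'E'
from h import *
print(camera_params("wrist")["T"],observe()["position"], proj("wrist",[.496,.1,.085]))
E
```

```text
pos [0.4946 0.0521 0.2779] yaw -11.78 tilt [ 0.002 -0.    -1.   ] shift [-0.0208 -0.0159  0.1179] wz 0.0047 t 6.18 w 0.5 j7 [-0.7   0.19  0.58  1.84 -0.11  1.15 -0.29] F [0.6 0.9 1.2]
[[ 0.97883128 -0.19555966 -0.06037998  0.5115904 ]
 [-0.20466563 -0.93360874 -0.29408622  0.13114587]
 [ 0.00114013  0.3002185  -0.95386978  0.43586611]
 [ 0.          0.          0.          1.        ]] [0.49457155 0.05214776 0.27790659] [309.40229601 169.33464911]
```

>>> jog_arm(motion=[[[-0.01,-0.01,-0.0,0,0,0,-1],[-0.02,-0.016,0.03,0,0,0,-1],[-0.02,-0.016,0.06,0,0,0,-1],[-0.02,-0.016,0.09,0,0,0,-1],[-0.02,-0.016,0.118,0,0,0,-1],[-0.02,-0.016,0.118,0,0,0,-1],[-0.02,-0.016,0.118,0,0,0,-1]]])

```text
clock: 6.77
position: [0.4747, 0.0355, 0.1595]
ee_rot: [-2.437, -1.982, 0.003]
force: [0.3, 0.2, 0.5]
width: 0.958
gripper_force: 0.0
```

```bash
python3 t.py .46 -.224 .2 60; python3 - <<'E'
from h import *
a=save("wrist","w2.png"); p=proj("wrist",[.496,.1,.085]);print(p,[d["pixel"] for d in silhouettes("spindle_top","wrist")],[d["pixel"] for d in silhouettes("lever","top")])
x,y=(p-75).astype(int);x=max(x,0);y=max(y,0);print(x,y)
# rectified top-down at z=.085 (world-aligned, +x right, +y up), 0.2mm/px
u=np.arange(-30,30.1,.1)*1e-3;X,Y=np.meshgrid(.496+u,.1-u);f,cx,cy,T=K("wrist")
P=(np.stack([X,Y,X*0+.085],-1)-T[:3,3])@T[:3,:3]
m=lambda q:(cx+f*q[...,0]/q[...,2]).astype(np.float32),
r=cv2.remap(a,(cx+f*P[...,0]/P[...,2]).astype(np.float32),(cy+f*P[...,1]/P[...,2]).astype(np.float32),cv2.INTER_CUBIC)
r=cv2.convertScaleAbs(r,alpha=1.6)
save(0,"rect.png",cv2.resize(r,(600,600)))
E
```

```text
pos [0.4747 0.0355 0.1595] yaw -11.78 tilt [-0.002 -0.001 -1.   ] shift [-0.2571  0.0385 -0.0402] wz -1.2528 t 6.77 w 0.958 j7 [-0.63  0.29  0.56  2.04 -0.2   0.86 -0.17] F [0.3 0.2 0.5]
[327.74888085 155.71496746] [] []
252 80
```

View pics/rect.png

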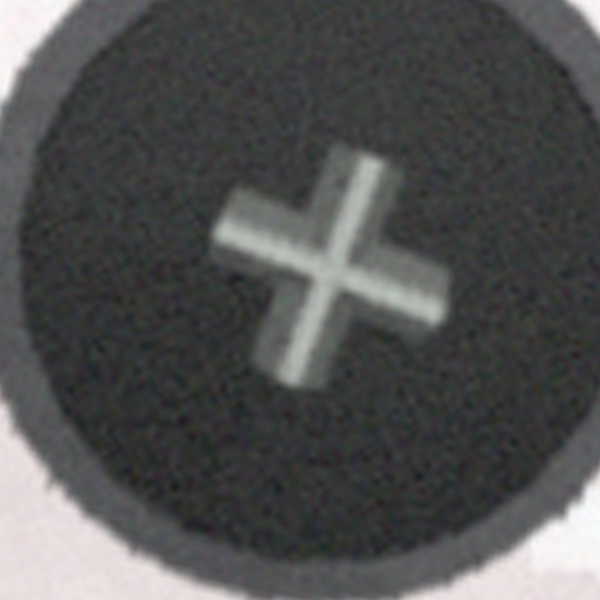

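>>> jog_arm(motion=[[[-0.03,0.012,-0.02,0,0,-0.12,-0.4],[-0.06,0.024,-0.02,0,0,-0.24,-0.4],[-0.09,0.036,-0.02,0,0,-0.36,-0.4],[-0.12,0.048,-0.02,0,0,-0.48,-0.4],[-0.15,0.06,-0.02,0,0,-0.6,-0.4],[-0.18,0.072,-0.02,0,0,-0.72,-0.4],[-0.21,0.084,-0.01,0,0,-0.84,-0.4],[-0.24,0.096,0,0,0,-0.96,-0.4],[-0.271,0.107,0.01,0,0,-1.08,-0.4],[-0.271,0.107,0.01,0,0,-1.2,-0.4]]])

```text
clock: 7.75
position: [0.5241, -0.2593, 0.1502]
ee_rot: [0.893, 3.009, -0.007]
force: [-0.5, -0.3, -0.2]
width: 0.7
gripper_force: 0.0
```

>>> jog_arm(motion=[[[0,0,0,0,0,-0.12,-0.4],[0,0,0,0,0,-0.135,-0.4],[0,0,0,0,0,-0.135,-0.4],[0,0,0,0,0,-0.135,-0.4]]])

```text
clock: 8.08
position: [0.5251, -0.2512, 0.1508]
ee_rot: [0.691, 3.063, 0.0]
force: [0.5, 0.4, -0.5]
width: 0.7
gripper_force: 0.0
```

```bash
python3 t.py .464 -.2235 .15 64.7; python3 - <<'E'
from h import *
a=save("wrist","w3.png"); print(proj("wrist",[.464,-.2235,.058]))
o=[]
f,cx,cy,T=K("wrist")
for z in(.058,.008):
    u=np.arange(-50,50.1,.2)*1e-3;X,Y=np.meshgrid(.464+u,-.2235-u)
    P=(np.stack([X,Y,X*0+z],-1)-T[:3,3])@T[:3,:3]
    r=cv2.remap(a,(cx+f*P[...,0]/P[...,2]).astype(np.float32),(cy+f*P[...,1]/P[...,2]).astype(np.float32),cv2.INTER_CUBIC)
    o.append(cv2.convertScaleAbs(r,alpha=1.5))
o[0]=cv2.resize(o[0][125:376,125:376],(400,400),interpolation=cv2.INTER_CUBIC);o[1]=cv2.resize(o[1],(400,400))
save(0,"rect3.png",np.hstack(o))
E
```

```text
pos [ 0.5251 -0.2512  0.1508] yaw 64.56 tilt [ 0.002 -0.    -1.   ] shift [ 0.067  -0.0013  0.0007] wz -0.0024 t 8.08 w 0.7 j7 [ 0.13  0.44  0.31  1.79 -0.17  0.93  1.64] F [ 0.5  0.4 -0.5]
[317.68720867 154.63403199]
```

View pics/rect3.png

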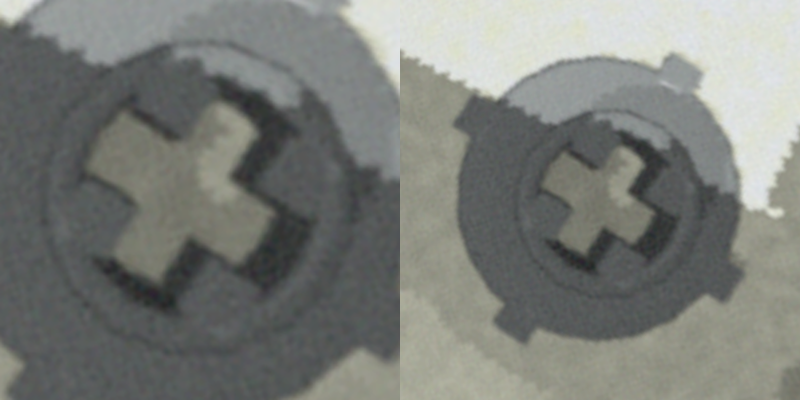

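```bash
python3 - <<'E'
from h import *
import h
s=observe();A=np.eye(4);A[:3,:3]=R.from_rotvec(s["ee_rot"]).as_matrix();A[:3,3]=s["position"]
B=np.eye(4);B[:3,:3]=R.from_rotvec([-2.437,-1.982,.003]).as_matrix();B[:3,3]=[.4747,.0355,.1595]
f,cx,cy,T=K("wrist");T2=B@np.linalg.inv(A)@T;np.save("T2.npy",T2)
top=save("top","top2.png")
w2=cv2.imread("pics/w2.png")[:,:,::-1]
for nm,im,(F,CX,CY,TT) in(("top",top,K("top")),("w2",w2,(f,cx,cy,T2))):
    u=np.arange(-50,50.1,.25)*1e-3;X,Y=np.meshgrid(.497+u,.101-u)
    P=(np.stack([X,Y,X*0+.059],-1)-TT[:3,3])@TT[:3,:3]
    r=cv2.remap(im,(CX+F*P[...,0]/P[...,2]).astype(np.float32),(CY+F*P[...,1]/P[...,2]).astype(np.float32),cv2.INTER_LINEAR)
    g=cv2.GaussianBlur(cv2.cvtColor(r,cv2.COLOR_RGB2GRAY),(0,0),3)
    t,b=cv2.threshold(g,0,255,cv2.THRESH_BINARY_INV+cv2.THRESH_OTSU)
    c=max(cv2.findContours(b,cv2.RETR_EXTERNAL,cv2.CHAIN_APPROX_NONE)[0],key=cv2.contourArea)
    hull=cv2.convexHull(c);(x,y),rad=cv2.minEnclosingCircle(hull);el=cv2.fitEllipse(hull)
    M=cv2.moments(hull);
    print(nm,t,"ell",.497+(el[0][0]-200)*.00025,.101-(el[0][1]-200)*.00025,np.array(el[1])*.25,"mom",.497+(M['m10']/M['m00']-200)*.00025,.101-(M['m01']/M['m00']-200)*.00025)
    save(0,"col_%s.png"%nm,r)
a=cv2.imread("pics/col_top.png");b=cv2.imread("pics/col_w2.png");cv2.imwrite("pics/col.png",np.hstack([a,b])[:,:800])
E
```

```text
top 103.0 ell 0.4973630027770996 0.10105642318725587 [80.30519867 80.57874298] mom 0.49736745371114766 0.10104377445341843
w2 95.0 ell 0.49537425231933596 0.10338516235351564 [77.43154907 77.62275696] mom 0.49537537694501416 0.10339405826247984
```

View pics/col.png

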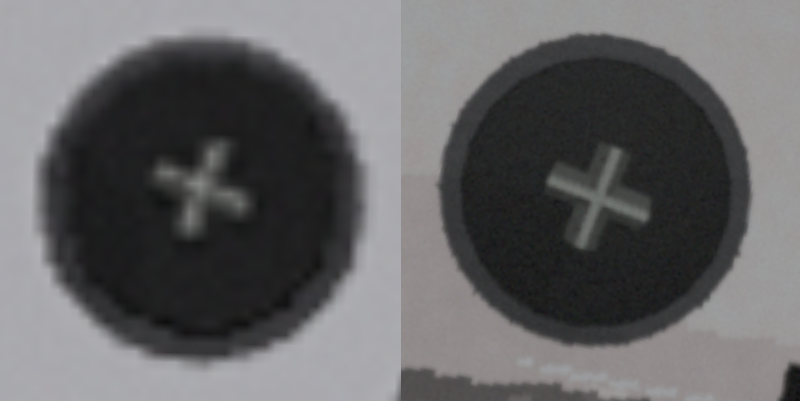

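```bash
python3 - <<'E'
from h import *
A=np.eye(4);A[:3,:3]=R.from_rotvec([2.436,1.981,.002]).as_matrix();A[:3,3]=[.49457155,.05214776,.27790659]
T1=np.array([[0.97883128,-0.19555966,-0.06037998,0.5115904],[-0.20466563,-0.93360874,-0.29408622,0.13114587],[0.00114013,0.3002185,-0.95386978,0.43586611],[0,0,0,1]])
print((np.linalg.inv(A)@T1).round(4))
for i in range(4):
    s=observe();B=np.eye(4);B[:3,:3]=R.from_rotvec(s["ee_rot"]).as_matrix();B[:3,3]=s["position"]
    print((np.linalg.inv(B)@K("wrist")[3])[:3].round(4).tolist(),s["position"],s["ee_rot"]); get_image("wrist")
E
```

```text
[[-8.000e-04 -9.539e-01 -3.001e-01  8.080e-02]
 [ 1.000e+00 -5.000e-04 -1.200e-03  9.000e-04]
 [ 1.000e-03 -3.001e-01  9.539e-01 -1.580e-01]
 [ 0.000e+00  0.000e+00  0.000e+00  1.000e+00]]
[[-0.0006, -0.954, -0.2998, 0.0807], [1.0, -0.0007, 0.0001, -0.0007], [-0.0003, -0.2998, 0.954, -0.1579]] [ 0.52486489 -0.25091819  0.15036128] [6.89312953e-01 3.06399796e+00 6.32020249e-06]
[[-0.0006, -0.954, -0.2998, 0.0807], [1.0, -0.0007, 0.0001, -0.0007], [-0.0003, -0.2998, 0.954, -0.1579]] [ 0.52475796 -0.25090946  0.15020778] [ 6.88454149e-01  3.06448834e+00 -4.34381355e-05]
[[-0.0006, -0.954, -0.2998, 0.0807], [1.0, -0.0006, 0.0, -0.0007], [-0.0002, -0.2998, 0.954, -0.1579]] [ 0.52468359 -0.25090421  0.15005407] [ 6.87938338e-01  3.06482536e+00 -1.44151488e-05]
[[-0.0006, -0.954, -0.2999, 0.0807], [1.0, -0.0007, 0.0001, -0.0007], [-0.0003, -0.2999, 0.954, -0.158]] [ 0.52459856 -0.25096073  0.14990576] [ 6.87497602e-01  3.06521011e+00 -8.12520356e-05]
```

>>> jog_arm(motion=[[[0.033,-0.001,0,0,0,0,-0.4],[0.067,-0.001,0.02,0,0,0,-0.4],[0.067,-0.001,0.04,0,0,0,-0.4],[0.067,-0.001,0.06,0,0,0,-0.4],[0.067,-0.001,0.075,0,0,0,-0.4],[0.067,-0.001,0.075,0,0,0,-0.4],[0.067,-0.001,0.075,0,0,0,-0.4],[0.067,-0.001,0.075,0,0,0,-0.4]]])

```text
clock: 9.05
position: [0.4639, -0.224, 0.0755]
ee_rot: [0.687, 3.065, -0.0]
force: [0.8, -0.5, 0.5]
width: 0.7
gripper_force: 0.0
```

```bash
python3 t.py .464 -.2233 .024 64.7
```

```text
pos [ 0.4639 -0.224   0.0755] yaw 64.72 tilt [ 0.001 -0.    -1.   ] shift [0.0003 0.0006 0.0515] wz 0.0004 t 9.05 w 0.7 j7 [ 0.14  0.45  0.28  2.02 -0.19  0.69  1.66] F [ 0.8 -0.5  0.5]
```

>>> jog_arm(motion=[[[0,0.001,0.02,0,0,0,-0.4],[0,0.001,0.04,0,0,0,-0.4],[0,0.001,0.05,0,0,0,-0.4],[0,0.001,0.05,0,0,0,-0.4],[0,0.001,0.05,0,0,0,1],[0,0.001,0.05,0,0,0,1],[0,0.001,0.05,0,0,0,1],[0,0.001,0.05,0,0,0,1],[0,0.001,0.05,0,0,0,1],[0,0.001,0.05,0,0,0,1]]], force=35)

```text
clock: 9.88
position: [0.4643, -0.223, 0.0255]
ee_rot: [0.687, 3.064, 0.0]
force: [-1.7, 0.4, 7.5]
width: 0.427
gripper_force: 35.0
```

```bash
python3 t.py .464 -.2233 .25 64.7
```

```text
pos [ 0.4643 -0.223   0.0255] yaw 64.73 tilt [ 0.001 -0.    -1.   ] shift [-1.000e-04 -4.000e-04 -2.245e-01] wz 0.0005 t 9.88 w 0.427 j7 [ 0.17  0.53  0.24  2.06 -0.23  0.57  1.7 ] F [-1.7  0.4  7.5]
```

>>> jog_arm(motion=[[[0,0,-0.01,0,0,0,1],[0,0,-0.03,0,0,0,1],[0,0,-0.06,0,0,0,1],[0,0,-0.095,0,0,0,1],[0,0,-0.13,0,0,0,1],[0,0,-0.165,0,0,0,1],[0,0,-0.2,0,0,0,1],[0,0,-0.225,0,0,0,1],[0.01,0.02,-0.225,0,0,0,1],[0.015,0.05,-0.225,0,0,-0.02,1]]])

```text
clock: 10.72
position: [0.4705, -0.1737, 0.2523]
ee_rot: [0.665, 3.067, -0.002]
force: [-0.1, -0.1, -3.0]
width: 0.43
gripper_force: 35.0
```

>>> jog_arm(motion=[[[0.005,0.03,0,0,0,-0.04,1],[0.01,0.06,0,0,0,-0.08,1],[0.015,0.09,0,0,0,-0.12,1],[0.02,0.12,0,0,0,-0.16,1],[0.025,0.15,0,0,0,-0.2,1],[0.03,0.18,0,0,0,-0.224,1],[0.035,0.21,0,0,0,-0.224,1],[0.04,0.24,0,0,0,-0.224,1],[0.046,0.262,0,0,0,-0.224,1],[0.046,0.27,0,0,0,-0.224,1]]])

```text
clock: 11.55
position: [0.5393, 0.0987, 0.25]
ee_rot: [-0.301, -3.126, -0.002]
force: [-0.8, 0.1, -2.9]
width: 0.425
gripper_force: 35.0
```

>>> jog_arm(motion=[[[0,0,0,0,0,0,1],[0,0,0,0,0,0,1],[0,0,0,0,0,0,1],[0,0,0,0,0,0,1],[0,0,0,0,0,0,1],[0,0,0,0,0,0,1]]])

```text
clock: 12.05
position: [0.5398, 0.0931, 0.2499]
ee_rot: [0.311, 3.126, -0.0]
force: [-0.2, 0.2, -2.0]
width: 0.434
gripper_force: 35.0
```

```bash
cat > v.py <<'E'
from h import *
import sys
get_image("wrist");im=get_image("wrist");f,cx,cy,T=K("wrist")
cv2.imwrite("pics/"+sys.argv[1]+"_raw.png",im[:,:,::-1])
u=np.arange(-30,30.1,.15)*1e-3;X,Y=np.meshgrid(.4965+u,.1025-u)
P=(np.stack([X,Y,X*0+.085],-1)-T[:3,3])@T[:3,:3]
r=cv2.remap(im,(cx+f*P[...,0]/P[...,2]).astype(np.float32),(cy+f*P[...,1]/P[...,2]).astype(np.float32),cv2.INTER_CUBIC)
r=cv2.convertScaleAbs(r,alpha=1.6)
pad=np.zeros((480,800,3),np.uint8);pad[:,:]=0
pad[:400,400:]=cv2.resize(r,(400,400));pad[:300,:400]=cv2.resize(im,(400,300))
save(0,sys.argv[1]+".png",pad[:400])
E
python3 v.py w4; python3 t.py .5455 .092 .25 78.7
```

```text
pos [0.5399 0.0935 0.2498] yaw 78.68 tilt [ 0. -0. -1.] shift [-0.0058 -0.0004 -0.0002] wz -0.0004 t 12.15 w 0.432 j7 [-0.37  0.29  0.13  1.74 -0.04  1.12  1.15] F [-0.1  0.3 -1. ]
```

View pics/w4.png

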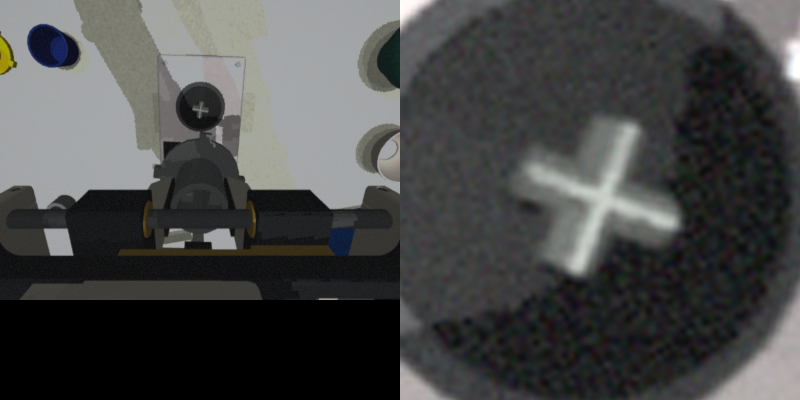

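>>> jog_arm(motion=[[[0.022,0,0,0,0,0,1],[0.044,0,0.02,0,0,0.005,1],[0.044,0,0.05,0,0,0.005,1],[0.044,0,0.08,0,0,0.005,1],[0.044,0,0.11,0,0,0.005,1],[0.044,0,0.125,0,0,0.005,1],[0.044,0,0.125,0,0,0.005,1],[0.044,0,0.125,0,0,0.005,1],[0.044,0,0.125,0,0,0.005,1],[0.044,0,0.125,0,0,0.005,1]]])

```text
clock: 12.98
position: [0.4979, 0.103, 0.1262]
ee_rot: [0.317, 3.123, 0.002]
force: [0.0, -0.8, -2.5]
width: 0.429
gripper_force: 35.0
```

>>> jog_arm(motion=[[[0,0,0,0,0,0,1],[0,0,0,0,0,0,1],[0,0,0,0,0,0,1],[0,0,0,0,0,0,1]]])

```text
clock: 13.32
position: [0.4969, 0.1028, 0.1251]
ee_rot: [0.316, 3.125, 0.0]
force: [-0.9, -0.0, -0.8]
width: 0.43
gripper_force: 35.0
```

```bash
python3 t.py .497 .1025 .1 78.4
```

```text
pos [0.4969 0.1028 0.1251] yaw 78.44 tilt [ 0.001  0.    -1.   ] shift [-0.0001 -0.0003  0.0251] wz 0.0006 t 13.32 w 0.43 j7 [-0.39  0.36  0.1   1.99 -0.05  0.8   1.11] F [-0.9 -0.  -0.8]
```

Well aligned; descend gently over the splines.

>>> jog_arm(motion=[[[0,0,0.005,0,0,0,1],[0,0,0.01,0,0,0,1],[0,0,0.014,0,0,0,1],[0,0,0.017,0,0,0,1],[0,0,0.02,0,0,0,1],[0,0,0.022,0,0,0,1],[0,0,0.024,0,0,0,1],[0,0,0.026,0,0,0,1],[0,0,0.026,0,0,0,1]]])

```text
clock: 14.07
position: [0.4967, 0.1027, 0.0984]
ee_rot: [-0.317, -3.125, 0.0]
force: [-0.1, 1.1, -2.9]
width: 0.426
gripper_force: 35.0
```

>>> jog_arm(motion=[[[0,0,0.003,0,0,0,1],[0,0,0.006,0,0,0,1],[0,0,0.009,0,0,0,1],[0,0,0.012,0,0,0,1],[0,0,0.014,0,0,0,1],[0,0,0.016,0,0,0,1],[0,0,0.018,0,0,0,1],[0,0,0.018,0,0,0,1]]])

```text
clock: 14.73
position: [0.4967, 0.1027, 0.0806]
ee_rot: [-0.317, -3.125, -0.0]
force: [-3.2, 0.3, 4.1]
width: 0.428
gripper_force: 35.0
```

>>> jog_arm(motion=[[[0,0,0.002,0,0,0,1],[0,0,0.004,0,0,0,1],[0,0,0.0055,0,0,0,1],[0,0,0.006,0,0,0,1],[0,0,0.0065,0,0,0,1],[0,0,0.0065,0,0,0,1]]])

```text
clock: 15.23
position: [0.4967, 0.1027, 0.0746]
ee_rot: [0.317, 3.126, 0.0]
force: [-3.0, -0.9, 8.8]
width: 0.426
gripper_force: 35.0
```

>>> jog_arm(motion=[[[0,0,0.0005,0,0,0,1],[0,0,0.001,0,0,0,1],[0,0,0.0015,0,0,0,1],[0,0,0.0015,0,0,0,1],[0,0,0.0015,0,0,0,1]]])

```text
clock: 15.65
position: [0.4969, 0.1027, 0.0743]
ee_rot: [0.317, 3.125, 0.001]
force: [-7.2, -2.2, 23.8]
width: 0.427
gripper_force: 35.0
```

>>> jog_arm(motion=[[[0,0,0,0,0,0,1],[0,0,0,0,0,0,1],[0,0,0,0,0,0,1],[0,0,0,0,0,0,1]]])

```text
clock: 15.98
position: [0.497, 0.1027, 0.0743]
ee_rot: [0.317, 3.125, 0.001]
force: [-7.6, -2.6, 24.6]
width: 0.426
gripper_force: 35.0
```

```bash
python3 - <<'E'
from h import *
a=save("side","s9.png");cv2.imwrite("pics/s9c.png",cv2.resize(a[120:300,180:420,::-1],None,fx=3,fy=3))
E
python3 t.py .497 .1025 .0743 78.4
```

```text
pos [0.497  0.1027 0.0743] yaw 78.42 tilt [ 0.001  0.001 -1.   ] shift [-0.0001 -0.0002  0.    ] wz 0.0004 t 16.03 w 0.427 j7 [-0.38  0.44  0.09  2.03 -0.06  0.68  1.12] F [-7.3 -1.8 23. ]
```

View pics/s9c.png

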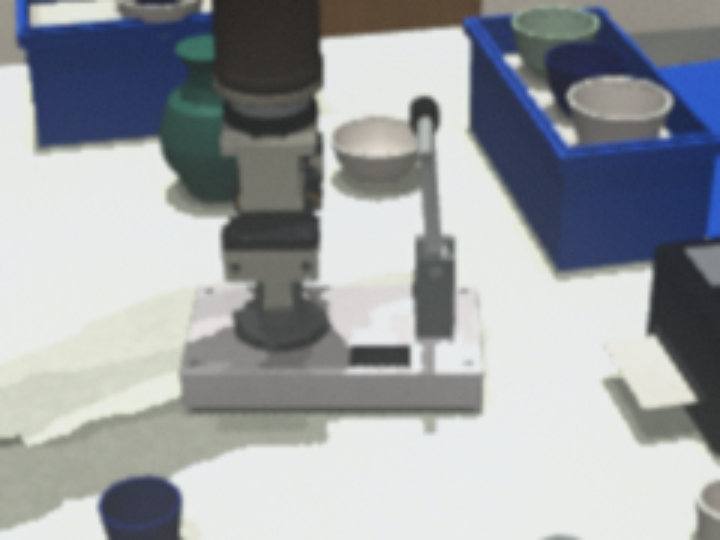

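```bash
python3 -c "
from cell import *
print(sign_off())"
```

```text
the job is handed in; nothing more can be done
None
```

The job is handed in at about 16 s of the 58 s allowed: the lever is up at or within a few hundredths of a radian of its stop, and the grey core holder is meshed on the spindle, still gripped and pressing the collar to its stop at about 24 N; the crockery and look-alikes were not touched.

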